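Lock the height-adjuster barrel of a bench work rest

ROBOT

A 7-joint arm with a two-finger parallel gripper is mounted at the origin on the work surface. World frame = base frame: x ahead of the robot, y to its left, z up, the work surface at z = 0. Lengths are in m, angles in rad, forces in N, time in s.
With the tool pointing down it reaches from about 0.4 to 0.85 m from the base axis. Payload 4.5 kg.
Tool frame: the origin (TCP) lies midway between the tips of the shut fingers; the grasp point (between the pads) lies 19 mm behind it; z points along the fingers, y is the line along which they close (so a half turn about z gives the same grasp; the last joint's range is limited). The gripper opens to 85 mm and grips with 20 to 120 N. Pads are 22 mm wide; open, the fingers measure 114 mm over their backs; the gripper's body (76 mm by 85 mm) begins 54 mm behind the grasp point. The pads swing forward as they close: fully open they stand 13 mm farther back than shut.
Start: joints at [-1.123, 0.689, -0.195, 1.565, 0.157, 0.902, -0.215], TCP at [0.251, 0.572, 0.231] pointing down, gripper open.
Joint ranges: [-3.01, 3.01], [-0.46, 2.08], [-1.47, 1.51], [0.13, 2.56], [-1, 4.14], [0.04, 2.09], [-2.66, 2.66]. Speed limits (rad/s): [2.57, 2.57, 3.14, 3.14, 3.14, 3.14, 3.14].

INTERFACE

Orientations are given as a rotation vector (axis times angle).
In Python, from rig import bot gives the robot as it stands. Calls block until the motion is done:
- bot.move_ptp(position, orientation): joint-space move of the TCP to a pose.
- bot.move_straight(position, max_speed=0.15, attitude=None, force_limit=None): straight line of the TCP; attitude=None keeps the orientation; max_speed is the mean speed in m/s. With force_limit (N) it stops when the force on the tool has changed by that much, and returns True; else False.
- bot.movej(angles): joint-space move.
- bot.grip(opening): opening from 0.0 (shut) to 1.0 (fully open); the grip force is fixed at half the most; returns when the fingers have stopped.
- bot.sleep(seconds).
- bot.inverse_kinematics(position, orientation): joint angles nearest the present ones, or None.
- bot.observe(): the state.
- bot.get_image(name): name is "scene" or "top" or "wrist"; returns the picture (400x640x3 uint8, red, green, blue); there is no depth.
- bot.camera_params(name): a dict with "intrinsics" (3x3 intrinsics, pixels), "pose" (4x4, takes a point from camera to world coordinates). Camera axes: x right, y down, z forward; pixel columns grow to the right and rows downward; lengths in m; the calibration is good to about 2 mm. A picture is of the moment at which its call begins: read the wrist's pose just before it. camera_params takes no time and is no camera call; for the wrist camera it gives the pose at the moment of the call.
A pose or a line that the arm cannot do raises bot.PlanningError and nothing moves.
- bot.job_done(): hands the job in; it is judged then, once.
Trained networks look in the newest picture that a camera, given by its name, has taken for a name from the list of things; names that differ only in an ending like _2 or _b are one class to them, and where a whole thing is asked for, a point or a joint stands for the part that bears it (a point fixed in the world has none). Each returns a list of dicts, best first, with "score" (0 to 1); they miss things now and then, are a little off and sometimes report something else, mostly with a low value. They report only what shows in the picture. A call takes as long as a camera call. They do not tell look-alikes from the thing itself.
- bot.search_frame(name, camera): "extent" ([left, top, width, height] in pixels, round what is visible of it).
- bot.place_of(name, camera): "point" ([row, column] in pixels: a listed point, or the origin of a listed thing).
The state is a dict: "t": time; "qpos": joint angles; "dq": joint speeds; "effort": joint torques, N m; "eef_pos": TCP position; "tcp_rot": TCP orientation; "ft_force": force on the tool from outside, world axes, zero at the start; "torque": the same for the moment, N m; "finger_gap": opening from 0.0 (shut) to 1.0 (fully open); "grip_force": force on a finger pad.
Only numpy, scipy, OpenCV 4.12 (cv2) and the standard library are available. Lean on these libraries where they do the work, as an engineer would, in place of code of your own. Each camera call takes 0.05 s, during which the arm holds its last target. There are 200 camera calls.

TASK

Turn the barrel of the green height adjuster until its arm with the yellow post points at the red mark. Then, holding the barrel there by its yellow post, turn the knurled lock ring clockwise by its black peg until it is hard against the housing, nip it up firmly with about 15 N on the peg (never 25 N on the peg or the post), and let go with the arm still on the mark. Do not turn the ring while the arm is off the mark, and leave the hammer, the jar and the chair foot where they are.

Things in the scene. Friction and masses are not known exactly. Their poses are not given: they have to be found in the camera images.
- adjuster: Height adjuster: fixed green round casting, foot 150 x 150 x 12 mm, 112 mm across at its top. Origin: centre of the foot's underside, on the vertical turning axis of barrel and ring; z up; its x axis points from the axis to the red mark. Heights over the bench: casting to 80 mm, lock ring 83 to 103, arm 112 to 122, barrel's top 128.
- mark (a point): The red mark: fixed red bar 30 mm long, 6 mm wide, its top 95 mm above the bench, lying radially on the casting from 73 to 103 mm off the axis. The point is the middle of its top. It is outside and below the arm's end.
- axis_top (a point): Point on the turning axis, in the middle of the barrel's top, 124 mm above the bench (a dark 4 mm cap stands on it).
- barrel (a joint): Turn of the barrel in the housing, rad, anticlockwise from above positive; 0 when the arm with the yellow post points at the red mark. Starts 0.25 to 0.6 rad clockwise of it (negative). Aluminium, 44 mm across; light friction, about 0.1 N m (2 N at the post), stays where left; range -1.2 to 1.0. The thread drags it along with the ring unless it is held.
- lock_ring (a joint): Turn of the ring relative to the barrel, rad, positive clockwise from above (tightening): starts slack at 0 to 0.12, hard against the housing at 0.55 (stop). Thread friction about 0.35 N m (6.4 N at the peg) holds it on the barrel, so each follows the other unless held. Dark knurled steel ring 84 mm across, 20 mm high, with a lug carrying the black peg.
- post_mid (a point): Yellow upright round post, 12 mm in diameter, 55 mm from the turning axis at the end of the barrel's arm (16 mm wide, ending 65 mm from the axis). It stands free from 122 to 178 mm above the bench. The point is on its axis at 160 mm height. It lies from the turning axis in the direction of the red mark turned by the barrel's angle.
- peg_mid (a point): Black upright round peg, 12 mm in diameter, 55 mm from the turning axis, free from 97 to 178 mm above the bench. The point is on its axis, 160 mm up. From above it stands anticlockwise of the yellow post by 1.05 rad less the ring's angle: at the start they are 61 to 67 mm over their outsides, 39 mm when tight. Between and beside them is free: a finger can bear on the far side of each from above.
- hammer_grip (a point): Bystander: hammer lying on the bench, point on its handle.
- tack_jar: Bystander: closed amber jar with a red cap, 60 mm across, 85 mm high; origin under its centre.
- chair_foot: Bystander: turned dark wood chair foot, 58 mm across, 110 mm high, standing; origin under its centre.
There are look-alikes about, which are no part of the job. What is meant by the adjuster is not purple, and is the larger of those in its own colour.

How it is judged:
On the way, in this order (a step that is already met when the one before it is completed fails the run):
1. the barrel's arm is brought to the red mark (within 0.1 rad) (value of joint barrel between -0.1 and 0.1 rad), for 0.3 s.
2. with the arm on the mark (within 0.1 rad) the ring is hard against the housing (0.52 rad or more) and nipped up with more than 12 N of the fingers on its peg (all of step 1 and value of joint lock_ring above 0.52 rad and contact force between the fingers and lock_ring_c0 above 12 N), for 0.5 s.
At the end, for the whole second after the job is handed in: the arm points at the red mark within 0.1 rad, the ring is hard against the housing (0.52 rad or more), both are at rest and let go; hammer, jar and chair foot are within 30 mm of where they were (all of step 1 and value of joint lock_ring above 0.52 rad and velocity of joint barrel between -0.05 and 0.05 rad/s and velocity of joint lock_ring between -0.05 and 0.05 rad/s and distance of each of hammer_grip, tack_jar, chair_foot from where it was at the start of the episode below 0.03 m); the robot touches nothing.
It fails at once if the ring is turned (beyond 0.2 rad) while the arm is more than 0.16 rad off the mark (value of joint lock_ring above 0.2 rad and (value of joint barrel below -0.16 rad or value of joint barrel above 0.16 rad)).
It fails at once if 25 N or more on the ring's peg (contact force between the fingers and lock_ring_c0 above 25 N).
It fails at once if 25 N or more on the barrel's post (contact force between the fingers and barrel_c0 above 25 N).
It fails at once if the hammer, the jar or the chair foot is moved by more than 30 mm (distance of any of hammer_grip, tack_jar, chair_foot from where it was at the start of the episode above 0.03 m).
It also fails if it takes over 45 s, if anything falls off the work surface, if the arm or the gripper's body presses on something with over 40 N, if the wrist force passes 120 N, or if a joint passes its speed limit or range.

## Working session

There is one attempt and no reset: what is moved stays moved. The work goes in short steps, each a Python script; the robot and the scene stay as the last script left them, time stands still between calls to the robot, and variables do not carry over. Pictures are saved under pics/ and viewed, at most 10 in all, crops included, and the job is handed in when it is done.

```bash
mkdir -p pics; ls
python3 - <<'E'
from rig import bot
import cv2,numpy as np
ims=[]
for c in("scene","top"):
    im=bot.get_image(c);ims.append(im)
    p=bot.camera_params(c);print(c,np.round(p["pose"],3).tolist(),np.round(p["intrinsics"],1).tolist())
    for n in("adjuster","mark","axis_top","post_mid","peg_mid"):
        print(n,[(np.round(d["point"]).tolist(),round(d["score"],2)) for d in bot.place_of(n,c)][:5])
cv2.imwrite("pics/a.png",cv2.cvtColor(ims[0],4));cv2.imwrite("pics/b.png",cv2.cvtColor(ims[1],4))
print(bot.observe())
E
```

```text
pics
scene [[-0.585, 0.494, -0.643, 1.264], [0.811, 0.341, -0.476, 0.594], [-0.016, -0.8, -0.6, 0.846], [0.0, 0.0, 0.0, 1.0]] [[389.3, 0.0, 322.1], [0.0, 389.3, 203.4], [0.0, 0.0, 1.0]]
adjuster [([238.0, 297.0], 0.8), ([275.0, 350.0], 0.71), ([186.0, 297.0], 0.67), ([221.0, 270.0], 0.31)]
mark [([219.0, 268.0], 0.97), ([265.0, 331.0], 0.72), ([166.0, 274.0], 0.59)]
axis_top [([207.0, 296.0], 0.98), ([158.0, 300.0], 0.58), ([249.0, 350.0], 0.55)]
post_mid [([250.0, 339.0], 0.92), ([201.0, 279.0], 0.83), ([153.0, 284.0], 0.68)]
peg_mid [([208.0, 282.0], 0.86), ([258.0, 351.0], 0.68), ([154.0, 295.0], 0.61)]
top [[0.007, -0.998, 0.062, 0.418], [-1.0, -0.007, 0.001, 0.021], [-0.0, -0.062, -0.998, 1.396], [0.0, 0.0, 0.0, 1.0]] [[470.8, 0.0, 316.4], [0.0, 470.8, 204.0], [0.0, 0.0, 1.0]]
adjuster [([267.0, 395.0], 0.91), ([185.0, 329.0], 0.77), ([173.0, 263.0], 0.64)]
mark [([158.0, 353.0], 0.93), ([249.0, 425.0], 0.75), ([155.0, 268.0], 0.74)]
axis_top [([183.0, 329.0], 0.9), ([172.0, 254.0], 0.62), ([272.0, 406.0], 0.56)]
post_mid [([176.0, 352.0], 0.9), ([159.0, 259.0], 0.88), ([258.0, 424.0], 0.63), ([157.0, 205.0], 0.6)]
peg_mid [([159.0, 335.0], 0.93), ([160.0, 250.0], 0.81), ([257.0, 400.0], 0.61)]
{'t': 0.6, 'qpos': array([-1.1232083 ,  0.68908042, -0.1946406 ,  1.56531465,  0.15728506,
        0.90252381, -0.21510432]), 'dq': array([-0.00127583,  0.00040153, -0.0008704 ,  0.00064517, -0.00187081,
        0.00026848,  0.001044  ]), 'effort': array([ 5.49801143e-05, -5.39295745e+01, -1.26534909e+00, -1.58814991e+01,
        1.02690476e-02,  1.74410969e-03, -1.95052951e-05]), 'eef_pos': array([0.25125816, 0.57228053, 0.23132606]), 'tcp_rot': array([-6.45279148e-01, -3.07457911e+00, -9.92825552e-05]), 'ft_force': array([ 0.02634803, -0.13225296,  0.22565003]), 'torque': array([-0.05102279,  0.01771714,  0.02903679]), 'grip_force': 0.0, 'finger_gap': 0.9979626222948872}
```

View pics/a.png

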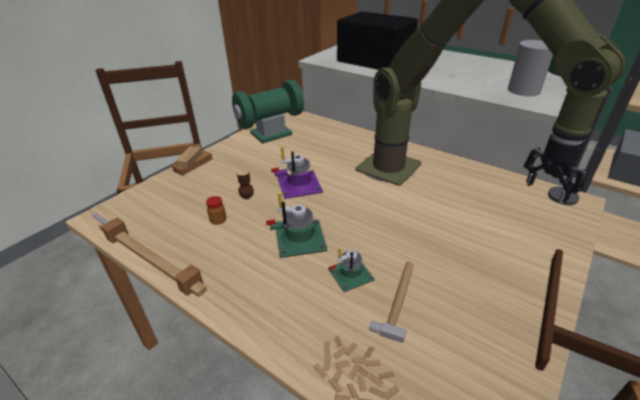

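View pics/b.png

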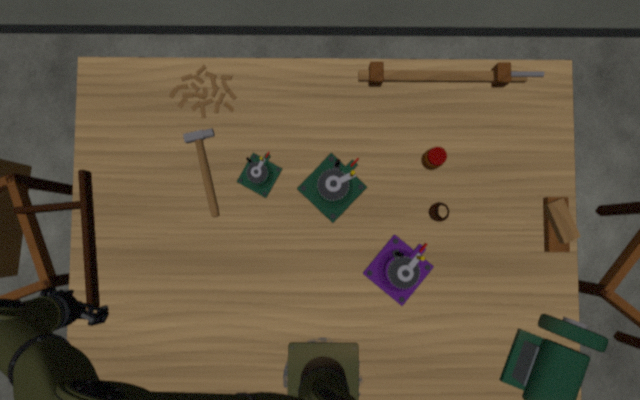

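Candidates (top view col,row): large green (333,185), small green (259,172), purple (403,272). There is also the green vice-like machine at (550,360). I choose the large green one at (333,185); its scene pixel is about (297,225). The jar is at (435,157), the chair foot at (439,211) and the hammer at (205,170).

```bash
cat > h.py <<'E'
from rig import bot
import cv2,numpy as np
from scipy.spatial.transform import Rotation as R
def ray(par,row,col):
    d=np.linalg.solve(par["intrinsics"],[col,row,1]);P=par["pose"]
    return P[:3,3],P[:3,:3]@d
def onz(par,row,col,z):
    o,d=ray(par,row,col);return o+d*(z-o[2])/d[2]
def proj(par,X):
    P=par["pose"];c=P[:3,:3].T@(np.asarray(X)-P[:3,3]);u=par["intrinsics"]@c;return u[1]/u[2],u[0]/u[2]
def down(yaw): # tool z down; tool y axis horizontal along direction yaw
    y=np.array([np.cos(yaw),np.sin(yaw),0]);z=np.array([0,0,-1.])
    return R.from_matrix(np.c_[np.cross(y,z),y,z]).as_rotvec()
E
python3 - <<'E'
from h import *
t=bot.camera_params("top");s=bot.camera_params("scene")
print("ax",onz(t,183,332,.124),onz(s,207,296,.124))
print("mark",onz(t,158,353,.095),onz(s,219,268,.095))
print("jar",onz(t,157,435,.085),"foot",onz(t,211,439,.11),"hammer",onz(t,180,206,.02))
A=(onz(t,183,332,.124)+onz(s,207,296,.124))/2
w=bot.camera_params("wrist");o=bot.observe();Rt=R.from_rotvec(o["tcp_rot"]).as_matrix()
print("cam in tool",Rt.T@(w["pose"][:3,3]-o["eef_pos"]),np.round(Rt.T@w["pose"][:3,:3],2).tolist(),w["intrinsics"][0,0])
m=onz(t,158,353,.095)-A;b=np.arctan2(m[1],m[0]);print("bearing",b)
for k in range(-6,7):
    for z in (.19,.42):
        print(round(k*.5,1),z,bot.inverse_kinematics([A[0],A[1],z],down(k*.5)) is not None,end=";")
E
```

```text
ax [ 0.55442292 -0.02064528  0.124     ] [ 0.55139383 -0.03343512  0.124     ]
mark [ 0.6279159 -0.0796943  0.095    ] [ 0.61869238 -0.0912926   0.095     ]
jar [ 0.63406136 -0.31061298  0.085     ] foot [ 0.48118494 -0.31401325  0.11      ] hammer [0.57167408 0.34610792 0.02      ]
cam in tool [ 0.07685186 -0.00124754 -0.14340751] [[0.0, -0.95, -0.3], [1.0, 0.0, -0.0], [0.0, -0.3, 0.95]] 280.9774499038689
bearing -0.6120564898004638
-3.0 0.19 True;-3.0 0.42 True;-2.5 0.19 True;-2.5 0.42 True;-2.0 0.19 True;-2.0 0.42 True;-1.5 0.19 True;-1.5 0.42 True;-1.0 0.19 True;-1.0 0.42 True;-0.5 0.19 True;-0.5 0.42 True;0.0 0.19 True;0.0 0.42 True;0.5 0.19 True;0.5 0.42 True;1.0 0.19 True;1.0 0.42 True;1.5 0.19 True;1.5 0.42 True;2.0 0.19 True;2.0 0.42 True;2.5 0.19 True;2.5 0.42 True;3.0 0.19 True;3.0 0.42 True;
```

Run:
```python
from h import *
A=np.array([.553,-.027]);b=-.68
for y in (b+.25+np.pi/2,b+.25-np.pi/2):
    for z in (.27,.14):
        q=bot.inverse_kinematics([*(A),z],down(y));print(y,None if q is None else np.round(q,2))
y=b+.25+np.pi/2
bot.move_ptp([*A,.27],down(y))
w=bot.camera_params("wrist");im=bot.get_image("wrist");cv2.imwrite("pics/c.png",cv2.cvtColor(im,4))
for n,z in(("mark",.095),("axis_top",.124),("post_mid",.16),("peg_mid",.16),("adjuster",0)):
    print(n,[(np.round(d["point"]).tolist(),round(d["score"],2),np.round(onz(w,*d["point"],z)[:2],4).tolist()) for d in bot.place_of(n,"wrist")][:3])
o=bot.observe();print(o["t"],o["eef_pos"],o["ft_force"]);np.savez("w.npz",**w)
```

```text
1.1407963267948964 [ 0.12  0.55 -0.25  1.73  0.17  0.88  0.94]
1.1407963267948964 [ 0.14  0.74 -0.29  1.86  0.35  0.59  0.76]
-2.0007963267948967 [-0.51  0.69  0.87  1.77 -0.63  0.99 -1.39]
-2.0007963267948967 [-0.4   0.83  0.65  1.89 -0.78  0.69 -1.27]
mark [([132.0, 48.0], 0.95, [0.3816, -0.2772]), ([247.0, 300.0], 0.92, [0.6239, -0.0848]), ([179.0, 486.0], 0.92, [0.635, 0.1512])]
axis_top [([41.0, 20.0], 0.85, [0.3152, -0.2195]), ([183.0, 323.0], 0.8, [0.5533, -0.0218]), ([125.0, 506.0], 0.61, [0.5747, 0.1699])]
post_mid [([234.0, 287.0], 0.86, [0.5771, -0.0711]), ([164.0, 511.0], 0.84, [0.5999, 0.1449])]
peg_mid [([78.0, 34.0], 0.88, [0.3624, -0.2004]), ([146.0, 545.0], 0.77, [0.5956, 0.1768]), ([246.0, 335.0], 0.6, [0.6092, -0.0341])]
adjuster [([164.0, 324.0], 0.95, [0.5575, -0.0189]), ([120.0, 469.0], 0.79, [0.5857, 0.194])]
3.2917 [ 0.5530385  -0.02660163  0.2699825 ] [-0.26734547  0.46685101 -0.22891016]
```

View pics/c.png

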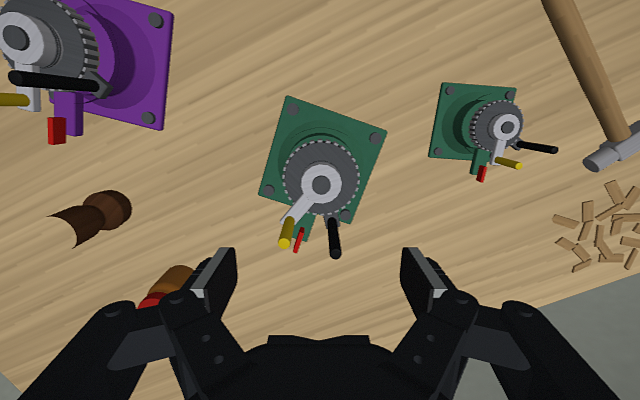

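The picture shows the large green adjuster at the centre: axis (321,184), yellow post tip (284,244), red mark (300,238) and black peg tip (335,253). The smaller green look-alike is at (490,125) and the purple one is top left. A close crop will check the choice and refine the bearing.

Run:
```python
from h import *
w=dict(np.load("w.npz"));im=cv2.imread("pics/c.png");h=cv2.cvtColor(im,40)
x0,y0=245,85
c=im[y0:275,x0:400]
H=h[y0:275,x0:400].astype(int)
red=((H[...,0]<8)|(H[...,0]>172))&(H[...,1]>150)&(H[...,2]>60)
yel=(H[...,0]>20)&(H[...,0]<35)&(H[...,1]>150)&(H[...,2]>70)
gr=(H[...,0]>60)&(H[...,0]<95)&(H[...,1]>70)
for n,m in(("red",red),("yel",yel)):
    p=np.argwhere(m)+[y0,x0];print(n,len(p),p.mean(0),cv2.minAreaRect(p.astype(np.float32)))
g=np.argwhere(gr)+[y0,x0]
hull=cv2.convexHull(g.astype(np.int32))[:,0];
ap=cv2.approxPolyDP(hull.astype(np.int32).reshape(-1,1,2),5,True)[:,0];print("foot",ap.tolist())
for p in ap: print(np.round(onz(w,*p,.012),4))
cv2.imwrite("pics/d.png",cv2.resize(c,None,fx=3.1,fy=3.1,interpolation=3))
```

```text
red 130 [239.61538462 298.36923077] ((239.65000915527344, 298.4499816894531), (5.059643268585205, 26.246902465820312), 71.56504821777344)
yel 344 [232.95930233 286.02906977] ((232.21620178222656, 286.70269775390625), (12.05752182006836, 32.9376220703125), 72.89727020263672)
foot [[247, 337], [131, 386], [96, 286], [194, 258], [237, 293]]
[ 0.6858 -0.0544  0.012 ]
[0.5491 0.079  0.012 ]
[ 0.4501 -0.0275  0.012 ]
[ 0.5562 -0.1269  0.012 ]
[ 0.6412 -0.1103  0.012 ]
```

View pics/d.png

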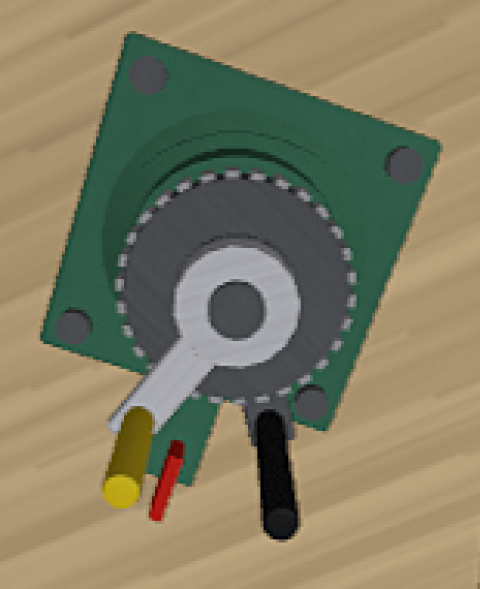

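The crop confirms the larger, non-purple green adjuster. Its post tip is at (284.4,243.4), its peg tip at (335.6,253.7), the cap at (321.1,184.7) and the red bar at (298.4,239.6).

Run:
```python
from h import *
w=dict(np.load("w.npz"))
a=onz(w,184.7,321.1,.128)[:2];p=onz(w,243.4,284.4,.178)[:2];k=onz(w,253.7,335.6,.178)[:2]
# fit adjuster pose + angles on all pixels incl. foot corners
from scipy.optimize import least_squares
def pts(x):
    A=x[:2];D=lambda t:np.array([np.cos(t),np.sin(t)])
    L=[(*A,.128),(*(A+.055*D(x[2]+x[3])),.178),(*(A+.055*D(x[2]+x[4])),.178),(*(A+.088*D(x[2])),.095)]
    L+=[(*(A+.075*np.sqrt(2)*D(x[2]+t)),.012) for t in(3*np.pi/4,-3*np.pi/4,-np.pi/4)]
    return L
obs=np.array([[184.7,321.1],[243.4,284.4],[253.7,335.6],[239.6,298.9],[131,387],[96,286.5],[194,258]])
f=lambda x:(np.array([proj(w,q) for q in pts(x)])-obs).ravel()
s=least_squares(f,[*a,-.75,-.4,.55],loss="soft_l1",x_scale=[.01,.01,.1,.1,.1])
print(a,p,k,np.linalg.norm(p-a),np.linalg.norm(k-a),s.x,"\n",np.round(s.fun.reshape(-1,2),1))
```

```text
[ 0.55343579 -0.02363213] [ 0.57818677 -0.07268707] [ 0.60765465 -0.03377908] 0.05494542203925848 0.05516018508913203 [ 0.55370273 -0.0231637  -0.75506467 -0.35697223  0.56078276] 
 [[ 0.   0.5]
 [-0.2  0.1]
 [ 0.   0. ]
 [ 2.7 -0.5]
 [-0.3  1.9]
 [-2.1 -0.6]
 [ 1.  -1.1]]
```

```bash
cat >> h.py <<'E'
A=np.array([.5536,-.0234]);b=-.753
def pose(th,phi,z=.14):
    u=b+th+phi/2;r=.055*np.cos(phi/2)
    return [A[0]+r*np.cos(u),A[1]+r*np.sin(u),z],down(u+np.pi/2)
def go(th,phi,v=.04,z=.14):
    p,o=pose(th,phi,z);bot.move_straight(p,max_speed=v,attitude=o)
def st(l=""):
    o=bot.observe();print(l,"t%.2f gap %.4f gf %.2f"%(o["t"],o["finger_gap"],o["grip_force"]),"F",np.round(o["ft_force"],1),"M",np.round(o["torque"],2),np.round(o["eef_pos"],4),flush=True);return o
E
python3 - <<'E'
from h import *
p,o=pose(-.357,.918,.22);bot.move_straight(p,max_speed=.15,attitude=o);st()
p,o=pose(-.357,.918);print(bot.move_straight(p,max_speed=.08,force_limit=8));st("down")
bot.grip(.80);st("g80")
bot.grip(.76);st("g76")
w=bot.camera_params("wrist");im=bot.get_image("wrist");cv2.imwrite("pics/e.png",cv2.cvtColor(im,4))
E
```

```text
t3.90 gap 0.9993 gf 0.00 F [-0.5 -0.1  0.9] M [ 0.03 -0.01  0.02] [ 0.5926 -0.0528  0.2201]
False
down t5.05 gap 0.9985 gf 0.00 F [-0.4 -0.5  0.2] M [-0.02  0.   -0.01] [ 0.5933 -0.0533  0.1405]
g80 t5.37 gap 0.7996 gf 0.00 F [ 0.7 -0.4  0.5] M [ 0.04  0.01 -0.03] [ 0.593  -0.0533  0.1403]
g76 t5.58 gap 0.7584 gf 0.00 F [-1.   0.5 -0.2] M [ 0.01 -0.02  0.04] [ 0.5929 -0.0533  0.14  ]
```

View pics/e.png

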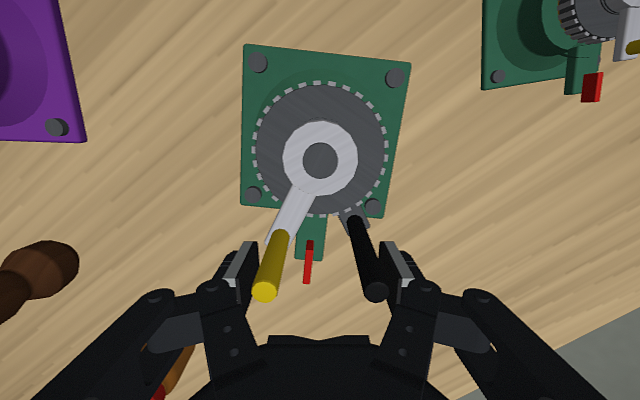

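The pads straddle the post tip at (265,291) and the peg tip at (375,291) symmetrically with little clearance. Next I rotate about the axis to bring the arm to the mark.

Run:
```python
from h import *
for th in(-.25,-.15,-.05,.03): go(th,.918,.03)
st("rot")
bot.sleep(.3)
w=bot.camera_params("wrist");im=bot.get_image("wrist");cv2.imwrite("pics/f.png",cv2.cvtColor(im,4));np.savez("w2.npz",**w)
for n in("mark","axis_top","post_mid","peg_mid"):
    print(n,[(np.round(d["point"]).tolist(),round(d["score"],2)) for d in bot.place_of(n,"wrist")][:2])
print({n:np.round(proj(w,X),1).tolist() for n,X in dict(ax=[*A,.128],post0=[*(A+.055*np.array([np.cos(b),np.sin(b)])),.178],mark=[*(A+.088*np.array([np.cos(b),np.sin(b)])),.095]).items()})
st()
```

```text
rot t6.88 gap 0.7633 gf 1.09 F [ 0.5 -2.4  0.5] M [-0.52 -0.18  0.03] [ 0.6015 -0.0364  0.1401]
mark [([192.0, 571.0], 0.97), ([261.0, 266.0], 0.96)]
axis_top [([156.0, 317.0], 0.79)]
post_mid [([266.0, 267.0], 0.73)]
peg_mid [([272.0, 364.0], 0.57)]
{'ax': [160.3, 320.4], 'post0': [290.1, 262.2], 'mark': [255.1, 264.9]}
 t7.42 gap 0.7565 gf 1.29 F [ 1.5 -3.  -0.5] M [-0.63 -0.35  0.03] [ 0.6014 -0.0364  0.1401]
```

View pics/f.png

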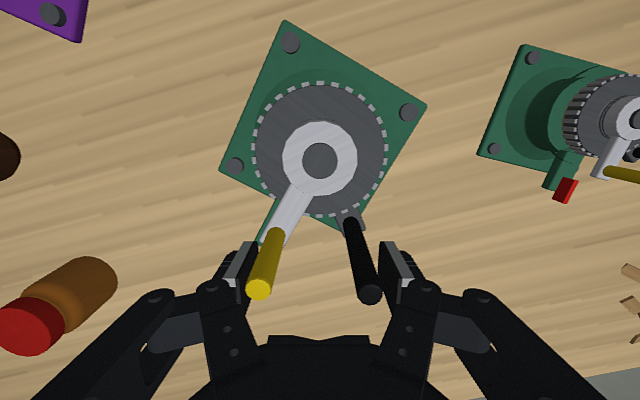

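Post tip at (258,290) rests on the left pad, about 0.03 rad short of the mark line (262,290). The peg tip is at (370,293). Next I squeeze the ring in small steps, re-centring as it goes, and stop short of its limit to check the forces.

```bash
cat >> h.py <<'E'
def gapo(phi): return (110*np.sin(phi/2)+12)/85
E
python3 - <<'E'
from h import *
for phi in(.9,.86,.82,.76,.70,.64):
    go(0.,phi,.03);bot.grip(gapo(phi));o=st("phi%.2f cmd %.4f"%(phi,gapo(phi)))
    if o["grip_force"]>18:break
bot.sleep(.3);st()
for n in("post_mid","peg_mid"):pass
w=bot.camera_params("wrist");im=bot.get_image("wrist");cv2.imwrite("pics/g.png",cv2.cvtColor(im,4));np.savez("w3.npz",**w)
D=lambda t:np.array([np.cos(t),np.sin(t)])
print({n:np.round(proj(w,X),1).tolist() for n,X in dict(post0=[*(A+.055*D(b)),.178],pegphi=[*(A+.055*D(b+phi)),.178]).items()})
E
```

```text
phi0.90 cmd 0.7041 t7.90 gap 0.7037 gf 7.52 F [-0.3  0.6  3. ] M [ 0.13  0.2  -0.09] [ 0.6007 -0.0374  0.1402]
phi0.86 cmd 0.6807 t8.37 gap 0.6845 gf 7.07 F [-3.4  2.2  6.9] M [ 0.41  0.48 -0.16] [ 0.601  -0.0387  0.1405]
phi0.82 cmd 0.6570 t8.83 gap 0.6566 gf 7.15 F [-2.4  1.6  6.2] M [ 0.35  0.5  -0.15] [ 0.6014 -0.04    0.1406]
phi0.76 cmd 0.6212 t9.30 gap 0.6246 gf 7.29 F [-1.9  1.5  7.1] M [ 0.23  0.37 -0.16] [ 0.602  -0.0418  0.1408]
phi0.70 cmd 0.5849 t9.77 gap 0.5853 gf 7.37 F [-1.5  0.9  7.5] M [ 0.13  0.26 -0.09] [ 0.6023 -0.0437  0.141 ]
phi0.64 cmd 0.5483 t10.23 gap 0.5514 gf 7.41 F [-0.6  1.5  7.8] M [ 0.1   0.29 -0.11] [ 0.6025 -0.0455  0.1411]
 t10.53 gap 0.5496 gf 7.40 F [-0.7  0.8  7.3] M [ 0.11  0.22 -0.08] [ 0.6024 -0.0455  0.1411]
{'post0': [287.6, 281.0], 'pegphi': [287.6, 359.2]}
```

View pics/g.png

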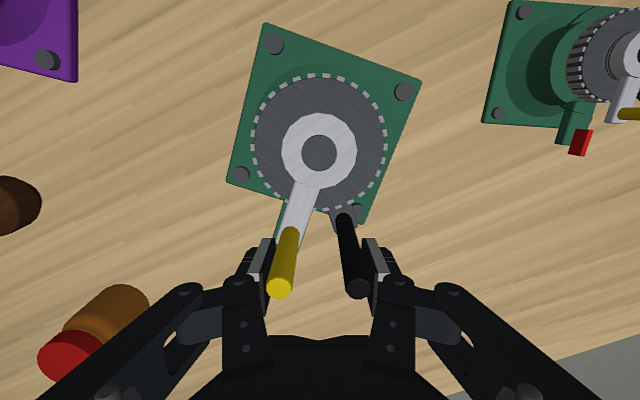

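The grip force sits steadily at about 7.4 N, which is the thread friction. The post tip is at (279,288) against a predicted on-mark (281,288), so the arm is on the mark; the peg is at (358,288). Next I approach the stop finely.

Run:
```python
from h import *
for phi in(.60,.57):
    go(0.01,phi,.03);bot.grip(gapo(phi));o=st("phi%.2f cmd %.4f"%(phi,gapo(phi)))
go(0.01,.50,.03);st("pose")
c=gapo(.57);n=0
while o["grip_force"]<13.8 and c>.44 and n<45:
    c-=.002 if o["grip_force"]<8.5 else .0007
    bot.grip(c);o=bot.observe();n+=1
    if n%5==0 or o["grip_force"]>8.5: st("cmd %.4f"%c)
bot.sleep(.3);st("end")
```

```text
phi0.60 cmd 0.5236 t11.05 gap 0.5262 gf 7.37 F [-1.3  0.1  8.6] M [ 0.11  0.22 -0.09] [ 0.6027 -0.0461  0.1413]
phi0.57 cmd 0.5050 t11.52 gap 0.5066 gf 7.39 F [-0.   1.3  8.9] M [ 0.11  0.17 -0.1 ] [ 0.6027 -0.0469  0.1413]
pose t11.77 gap 0.5067 gf 5.26 F [-0.7  1.2  7. ] M [ 0.17  0.15 -0.09] [ 0.6021 -0.0485  0.141 ]
cmd 0.4950 t12.85 gap 0.4970 gf 7.41 F [-1.   0.9  6.5] M [ 0.16  0.15 -0.15] [ 0.6022 -0.0486  0.1411]
cmd 0.4850 t13.93 gap 0.4866 gf 7.43 F [-0.3  1.2  8. ] M [ 0.08  0.15 -0.1 ] [ 0.6023 -0.0487  0.1412]
cmd 0.4750 t15.02 gap 0.4747 gf 7.45 F [-0.5  1.2  8.8] M [ 0.1   0.17 -0.15] [ 0.6025 -0.0487  0.1413]
cmd 0.4650 t16.10 gap 0.4660 gf 7.46 F [0.1 0.1 8.6] M [ 0.07  0.11 -0.07] [ 0.6026 -0.0488  0.1415]
cmd 0.4550 t17.18 gap 0.4563 gf 7.48 F [-0.6  0.2 10.4] M [ 0.1   0.11 -0.15] [ 0.6028 -0.0489  0.1416]
cmd 0.4510 t17.62 gap 0.4473 gf 11.40 F [-0. -0. 10.] M [ 0.06  0.12 -0.13] [ 0.6028 -0.0489  0.1416]
cmd 0.4503 t17.83 gap 0.4557 gf 12.50 F [-0.1  0.4  9.1] M [ 0.09  0.11 -0.11] [ 0.6028 -0.0489  0.1416]
cmd 0.4496 t18.05 gap 0.4562 gf 13.61 F [-0.3  0.4  9.9] M [-0.02  0.11 -0.08] [ 0.6028 -0.0489  0.1416]
cmd 0.4489 t18.27 gap 0.4531 gf 14.73 F [-0.9 -1.1  9.8] M [ 0.03  0.14 -0.11] [ 0.6028 -0.0489  0.1416]
end t18.57 gap 0.4565 gf 14.73 F [-0.9  1.2  9.7] M [ 0.06  0.1  -0.08] [ 0.6028 -0.0489  0.1416]
```

The ring is at the stop and nipped to 14.7 N. Before releasing I hold it and check the arm angle.

Run:
```python
from h import *
bot.sleep(.5);st()
w=bot.camera_params("wrist");im=bot.get_image("wrist");cv2.imwrite("pics/i.png",cv2.cvtColor(im,4)[100:340,200:460].repeat(2,0).repeat(2,1))
D=lambda t:np.array([np.cos(t),np.sin(t)])
for t in(-.1,0,.1,.5): print(t,np.round((np.array(proj(w,[*(A+.055*D(b+t)),.178]))-[100,200])*2,1))
print("ax",(np.array(proj(w,[*A,.128]))-[100,200])*2)
```

```text
t19.07 gap 0.4526 gf 14.74 F [-0.4  0.3 10.6] M [ 0.15  0.09 -0.1 ] [ 0.6027 -0.0489  0.1416]
-0.1 [364.  150.9]
0 [370.5 174.9]
0.1 [374.9 199.3]
0.5 [371.4 297.8]
ax [ 97.47273489 237.95784592]
```

View pics/i.png

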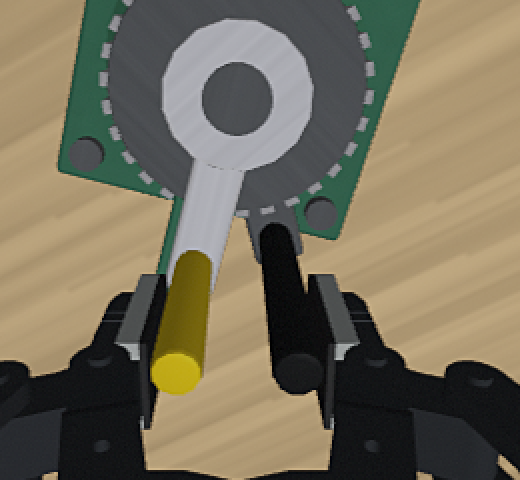

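The post tip is at crop (177,374) against a predicted 0 rad at (175,371), and the peg is at (297,374), which is 0.5 rad as expected when tight. Releasing now.

Run:
```python
from h import *
bot.grip(.46);bot.grip(.65);st("open")
p,o=pose(.01,.5,.25);bot.move_straight(p,max_speed=.08);st("up");bot.sleep(.5)
w=bot.camera_params("wrist");im=bot.get_image("wrist");cv2.imwrite("pics/j.png",cv2.cvtColor(im,4)[100:340,200:460].repeat(2,0).repeat(2,1))
D=lambda t:np.array([np.cos(t),np.sin(t)])
for t in(-.1,0,.1,.5): print(t,np.round((np.array(proj(w,[*(A+.055*D(b+t)),.178]))-[100,200])*2,1))
```

```text
open t19.64 gap 0.6492 gf 0.00 F [ 0.2  0.5 -0.2] M [0.07 0.   0.  ] [ 0.6    -0.049   0.1396]
up t21.17 gap 0.6500 gf 0.00 F [ 0.6  0.8 -0.1] M [0.02 0.01 0.04] [ 0.6002 -0.0486  0.2494]
-0.1 [210.7 191.8]
0 [214.6 204.7]
0.1 [217.2 218. ]
0.5 [215.3 271.7]
```

View pics/j.png

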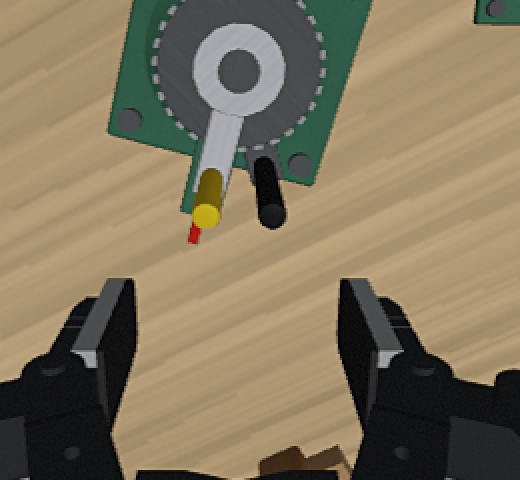

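The post tip at crop (206,215) lines up with the red mark at (195,235) (about 0.01 rad off). The peg is at (272,215) in the tight position, and the hand is clear. Handing in.

```bash
python3 -c "
from rig import bot
print(bot.job_done())"
```

```text
the job is handed in; nothing more can be done
None
```

The job is handed in: the arm is on the red mark (about 0.01 rad off in the last picture), the ring was turned to its stop and nipped at 14.7 N, and the gripper was let go and lifted clear; no verdict came back.

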